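# Release the stuck paint drawer through its access hole

### The arm

A 6-joint arm with a two-finger parallel gripper is mounted at the origin on the work surface. World frame = base frame: x ahead of the robot, y to its left, z up, the work surface at z = 0. Lengths are in m, angles in rad, forces in N, time in s.
With the tool pointing down it reaches from about 0.275 to 0.85 m from the base axis. Payload 5.2 kg.
Tool frame: the origin (TCP) lies midway between the tips of the shut fingers; the grasp point (between the pads) lies 19 mm behind it; z points along the fingers, x is the direction in which the jaws open and shut, and the axes are right-handed (so a half turn about z gives the same grasp; the last joint's range is limited). The gripper opens to 85 mm and grips with 20 to 120 N. Pads are 22 mm wide; open, the fingers measure 114 mm over their backs; the gripper's body (76 mm by 85 mm) begins 54 mm behind the grasp point. The pads swing forward as they close: fully open they stand 13 mm farther back than shut.
Start: joints at [1.085, 0.259, 1.535, -0, 1.348, -0.203], TCP at [0.153, 0.528, 0.231] pointing down, gripper open.
Joint ranges: [-3.14, 3.14], [-0.91, 2.08], [0.19, 2.58], [-1.22, 4.36], [0.22, 2.71], [-3.12, 3.12]. Speed limits (rad/s): [2.57, 2.57, 3.14, 3.14, 3.14, 3.14].

### API

Orientations are given as a rotation vector (axis times angle).
In Python, from station import manip gives the robot as it stands.
- The arm moves only by the shell command python3 -m handwheel 'ROWS'. ROWS is JSON, a list of rows, each a list of 5 numbers: the shift along the tool's x, y, z in m, then the turn about the tool's z in degrees, then the opening, from 0 (shut) to 1 (fully open). A call has 1 to 8 rows; each row is the pose to reach, as a shift and turn from the pose measured when the call began, along the tool's axes at that moment; what a row does not reach only later rows make up. A row lasts 1/8 s, in which the tool goes at most 62.5 mm and 10.7 degrees, less where a joint would pass 70% of its speed; a pose out of reach is approached as far as the arm can. A call with a gripper value outside its range is refused whole. The fingers move at their own pace and stop on an object; the grip force is fixed at half the most. Time passes only in rows, so rows that repeat a pose let the fingers close. It gives the time, the measured TCP pose, the force and the opening at its end, in the units of the state.
- manip.get_state(): the state, without advancing time (a new reading comes with each control period).
- manip.read_camera(name): name is "side" or "top"; returns a dict with "frame" (384x512x3 uint8, blue, green, red), "fx", "fy", "cx", "cy" (pixels), "k1" (the pictures are not rectified: a ray, as slopes to the right and down, at radius r is drawn at 1 + k1 r^2 times it, then the intrinsics apply), "position" and "rotation" of the camera in the world. Camera axes: x right, y down, z forward; pixel columns grow to the right and rows downward; lengths in m; the calibration is good to about 2 mm. A picture is of the moment at which its call begins. There is no depth.
- manip.job_done(): hands the job in, once; it reports no verdict.
Trained networks look in a picture, given as the dict that the camera call returned (one of the last four; its "shot" number tells which), for a name from the list of things; names that differ only in an ending like _2 or _b are one class to them, and where a whole thing is asked for, a point or a joint stands for the part that bears it (a point fixed in the world has none). Each returns a list of dicts, best first, with "p" (0 to 1); they miss things now and then, are a little off and sometimes report something else, mostly with a low value. They report only what shows in the picture. A call takes as long as a camera call. They do not tell look-alikes from the thing itself.
- manip.outline_of(picture, thing): "mask" (384x512 bool, what is visible of it) and "rect" ([left, top, right, bottom] in pixels, round what is visible of it).
- manip.mark_of(picture, thing): "centre" ([column, row] in pixels: a listed point, or the origin of a listed thing).
The state is a dict: "time": time; "q": joint angles; "qvel": joint speeds; "joint_efforts": joint torques, N m; "tcp_pos": TCP position; "tcp_rot": TCP orientation; "ft_force": force on the tool from outside, world axes, zero at the start; "moment": the same for the moment, N m; "opening": opening from 0.0 (shut) to 1.0 (fully open).
Only numpy, scipy, OpenCV 4.12 (cv2) and the standard library are available. Lean on these libraries where they do the work, as an engineer would, in place of code of your own. Each camera call takes 0.05 s, during which the arm holds its last target.

### The job

The drawer of the plywood paint cabinet is held shut by a hidden spring latch. Take the thin steel rod from its wooden stand, push it straight down the small hole in the steel strip on top of the cabinet until you feel the latch snap over and the rod meet the stop behind it, using firm but gentle pressure because the latch breaks above about 18 N. Then stand the rod fully home in its stand again, pull the drawer fully out by its handle and let go, leaving the jar, the tin and the palette knife alone.

Things in the scene. Friction and masses are not known exactly. Their poses are not given: they have to be found in the camera images.
- cabinet: Plywood paint cabinet fixed to the table, 212 mm deep (own x), 240 mm wide (y), 140 mm high. Origin on the underside, 112 mm behind the front face; own -x points out of the front, +y to the side that has the drawer. Its top is flat and empty: wood over the drawer, a steel strip 75 mm wide along the -y side. More than 18 N between rod and cabinet (or latch) breaks the latch.
- cabinet_hole (a point): Centre of the mouth of the access hole, in the top face of the steel strip, 140 mm above the table. Round, 11 mm wide with a 2 mm chamfer, vertical, through the 12 mm thick strip into a closed bay. The latch's pad (30 mm wide disc) lies straight under it, unseen, at a depth that differs each time: 20 to 70 mm below the mouth.
- latch_bay (a point): Point on the hole's axis 20 mm below its mouth: the highest place the pad can be (up to 50 mm lower). The pad is cushioned (5 N per mm); at about 6 N, 1 to 2 mm after touch, it gives way and the latch snaps over to a stop 7 mm lower, where the cushion is felt again (4 mm, then solid). 8 to 12 N on that stop proves release, which lasts; let up before, it springs back. The drawer does not move by itself.
- rod: Release rod, upright: steel shank 6 mm thick, 95 mm long with a round tip at the bottom, then a round flange 34 mm wide, 6 mm thick, then a square wooden handle 16 x 16 mm, from 101 to 151 mm above the tip. Origin at the tip, own z up the shank, x and y square to the handle's faces. 70 to 120 g.
- rod_tip (a point): The rod's tip, same point as the rod's origin. To push with it, grip the handle just above the flange, firmly (about 40 N), so that it does not slip.
- stand: Wooden rod stand fixed to the table: block 70 x 70 mm, 105 mm high, on a 90 x 90 mm foot 8 mm thick. Origin at the centre of its underside. It holds the rod upright: the shank hangs in the hole and the flange rests on the block's top, tip 10 mm above the table. The stand may be on the left or on the right.
- stand_hole (a point): Centre of the mouth of the stand's vertical through hole, 14 mm wide with a 3 mm chamfer, in the block's top face.
- drawer (a joint): How far the drawer is out, in m: 0 shut, 0.095 fully out (slides along the cabinet's own -x; about 2 N of friction once released). While the latch holds it moves no more than 2 mm.
- drawer_handle (a point): Middle of the drawer's handle bar: a level round steel bar 10 mm thick and 90 mm long, parallel to the cabinet's own y, 42 mm in front of the drawer's front face, 38 mm below the cabinet's top. It can be pinched or hooked from above.
- jar: Paint jar with white cap, 68 mm across, 85 mm high, loose, a bystander, on the side where the stand is not. Origin at the centre of its underside.
- tin: Small metal tin to the cabinet's left, 60 mm across, 70 mm high, loose, a bystander. Origin at the centre of its underside.
- knife: Palette knife lying flat on the table to the cabinet's right, about 200 mm long, loose, a bystander. Origin on its underside.
There are look-alikes about, which are no part of the job. Leave any green or pink look-alike of the rod alone.

How it is judged:
By the outcome, as a careful person would: the job done as asked, in the order asked, and still so for the second after the job is handed in, with the robot touching nothing.
It also fails if it takes over 64 s, if anything falls off the work surface, if the arm or the gripper's body presses on something with over 40 N, if the wrist force passes 120 N, or if a joint passes its speed limit or range.

## Working session

There is one attempt and no reset: what is moved stays moved. The work goes in short steps, Python scripts to look and compute and a shell command to move; the robot and the scene stay as the last step left them, time stands still between calls to the robot, and variables do not carry over. Pictures are saved under pics/ and viewed, and the job is handed in when it is done.

```bash
mkdir -p pics; ls; cat > h.py <<'E'
import numpy as np, cv2, json
from station import manip
def R(c):
    r=np.array(c["rotation"],float)
    return r if r.shape==(3,3) else cv2.Rodrigues(r)[0]
def ray(c,px):
    u=np.array([(px[0]-c["cx"])/c["fx"],(px[1]-c["cy"])/c["fy"]]);d=u.copy()
    for _ in range(20): d=u/(1+c["k1"]*(d@d))
    v=R(c)@np.array([d[0],d[1],1.]);return np.array(c["position"],float),v/np.linalg.norm(v)
def atz(c,px,z):
    o,v=ray(c,px);return o+v*(z-o[2])/v[2]
def tri(c1,p1,c2,p2):
    o1,v1=ray(c1,p1);o2,v2=ray(c2,p2)
    A=np.stack([v1,-v2],1);s=np.linalg.lstsq(A,o2-o1,rcond=None)[0]
    a=o1+s[0]*v1;b=o2+s[1]*v2;return (a+b)/2,np.linalg.norm(a-b)
def proj(c,P):
    q=R(c).T@(np.array(P,float)-np.array(c["position"],float));d=q[:2]/q[2];d=d*(1+c["k1"]*(d@d))
    return np.array([d[0]*c["fx"]+c["cx"],d[1]*c["fy"]+c["cy"]])
def st():
    s=manip.get_state();print({k:np.round(s[k],4).tolist() for k in s});return s
E
python3 - <<'E'
from h import *
s=st(); print(cv2.Rodrigues(np.array(s["tcp_rot"]))[0].round(3))
for n in("side","top"):
    c=manip.read_camera(n);cv2.imwrite(f"pics/{n}0.png",c["frame"])
    print(n,{k:np.round(c[k],3).tolist() for k in c if k not in("frame","shot")})
    for t in["cabinet","cabinet_hole","rod","rod_tip","stand","stand_hole","drawer_handle","jar","tin","knife"]:
        print(t,[(round(d["p"],2),np.round(d["centre"],1).tolist()) for d in manip.mark_of(c,t)][:4])
E
```

```text
pics
{'time': 0.0, 'q': [1.0852, 0.2594, 1.5361, -0.0, 1.348, -0.2028], 'qvel': [-0.002, 0.0, 0.0013, 0.0017, -0.0, -0.0001], 'joint_efforts': [-0.0, -44.6034, -29.057, 0.0001, 0.0118, -0.0], 'tcp_pos': [0.1532, 0.5277, 0.2305], 'tcp_rot': [2.5117, 1.8858, -0.0026], 'ft_force': [0.1899, 1.3207, -0.4547], 'moment': [-0.0278, -0.0017, 0.0395], 'opening': 1.0014}
[[ 0.279  0.96  -0.001]
 [ 0.96  -0.279 -0.002]
 [-0.002 -0.    -1.   ]]
side {'fx': 349.318, 'fy': 349.318, 'cx': 251.878, 'cy': 193.192, 'k1': -0.011, 'position': [0.451, 0.664, 0.756], 'rotation': [-0.099, 2.838, -1.22]}
cabinet [(0.61, [196.6, 208.8])]
cabinet_hole [(0.87, [208.2, 159.2])]
rod [(0.86, [234.1, 345.5]), (0.65, [294.4, 290.6]), (0.64, [332.5, 337.2]), (0.63, [336.7, 310.7])]
rod_tip [(0.89, [233.4, 348.3]), (0.87, [294.9, 291.6]), (0.81, [334.2, 343.8]), (0.53, [336.7, 311.2])]
stand [(0.92, [284.6, 330.5]), (0.34, [287.4, 313.7])]
stand_hole [(0.9, [287.3, 312.9])]
drawer_handle [(0.8, [245.5, 203.8])]
jar [(0.62, [289.1, 164.8])]
tin [(0.79, [191.2, 338.1])]
knife [(0.79, [224.4, 147.3]), (0.38, [208.0, 155.2])]
top {'fx': 405.591, 'fy': 405.591, 'cx': 245.078, 'cy': 191.207, 'k1': -0.115, 'position': [0.457, 0.023, 1.319], 'rotation': [-2.197, 2.183, -0.052]}
cabinet [(0.77, [268.6, 138.5])]
cabinet_hole [(0.87, [298.2, 143.4])]
rod [(0.58, [156.8, 226.0]), (0.57, [148.4, 191.6]), (0.53, [191.1, 231.6]), (0.44, [159.9, 255.5])]
rod_tip [(0.65, [155.5, 254.5]), (0.5, [270.9, 140.5]), (0.48, [175.3, 262.1])]
stand [(0.76, [160.2, 223.0])]
stand_hole [(0.62, [149.5, 224.7]), (0.56, [368.9, 153.1])]
drawer_handle []
jar [(0.67, [344.0, 224.4])]
tin [(0.77, [150.1, 158.9])]
knife [(0.69, [154.0, 225.0]), (0.6, [368.8, 153.6]), (0.18, [298.3, 146.2])]
```

View pics/side0.png

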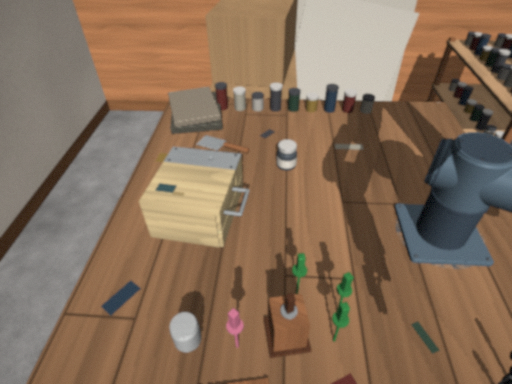

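View pics/top0.png

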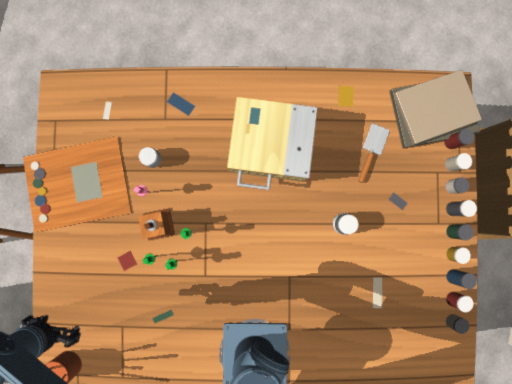

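```bash
python3 - <<'E'
from h import *
s=cv2.imread("pics/side0.png");t=cv2.imread("pics/top0.png")
a=cv2.resize(s[230:384,210:364],(600,600),interpolation=cv2.INTER_CUBIC)
cv2.imwrite("pics/c1.png",a)
b=cv2.resize(t[90:200,220:330],(400,400),interpolation=cv2.INTER_CUBIC)
d=cv2.resize(t[180:280,100:200],(400,400),interpolation=cv2.INTER_CUBIC)
cv2.imwrite("pics/c2.png",np.hstack([b,d]))
cv2.imwrite("pics/c3.png",cv2.resize(s[130:260,130:260],(600,600),interpolation=cv2.INTER_CUBIC))
E
```

```text
(no output)
```

View pics/c1.png

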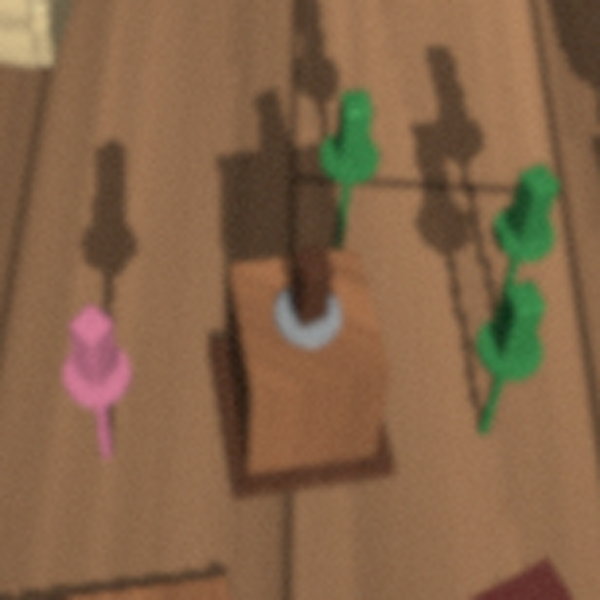

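View pics/c2.png

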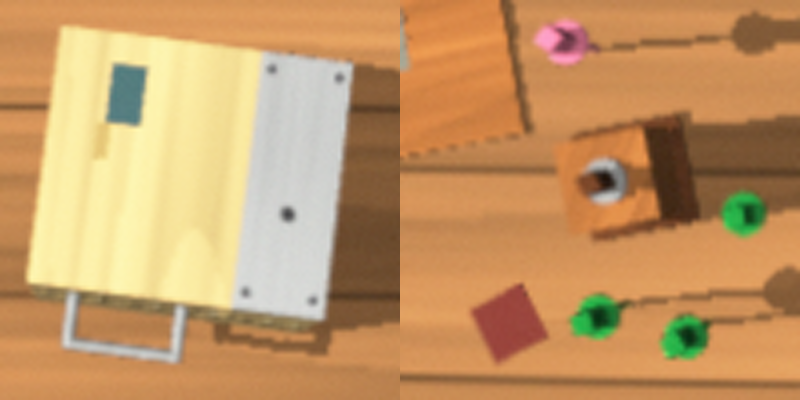

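View pics/c3.png

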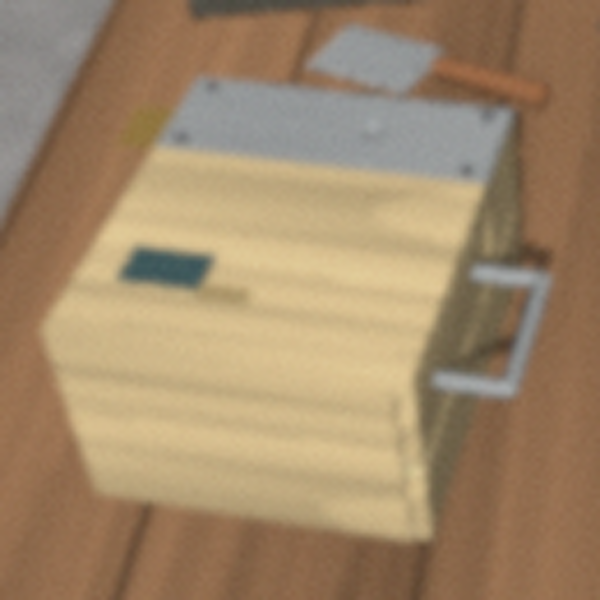

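```bash
python3 - <<'E'
from h import *
T=manip.read_camera("top");S=manip.read_camera("side")
def darkc(img,x,y,r,bright=False):
    g=cv2.cvtColor(img,cv2.COLOR_BGR2GRAY).astype(float)[y-r:y+r+1,x-r:x+r+1]
    m=np.median(g);w=np.clip((g-m-8) if bright else (m-g-15),0,None)
    Y,X=np.mgrid[y-r:y+r+1,x-r:x+r+1];return np.array([(w*X).sum(),(w*Y).sum()])/w.sum()
ht=darkc(T["frame"],299,148,5);hs=darkc(S["frame"],211,157,3,True)
print("hole px",ht,hs,"top@.14",atz(T,ht,.14).round(4),"tri",tri(T,ht,S,hs),"side@.14",atz(S,hs,.14).round(4))
# side: where would the hole project
print("proj side",proj(S,atz(T,ht,.14)))
# screws top
for p in[(295,109),(313,111),(287,170),(306,173)]:
    q=darkc(T["frame"],*p,4);print("screw",q.round(1),atz(T,q,.14).round(4))
# corners of cabinet from crop
for p in [(61,27),(353,64),(326,320),(29,284)]:
    q=np.array([220,90])+np.array(p)/400*110-0.4;print("corner",q,atz(T,q,.14).round(4))
for n,p in dict(hA=(70,346),hB=(180,356)).items():
    q=np.array([220,90])+np.array(p)/400*110-0.4;print(n,atz(T,q,.102).round(4))
for n,p in dict(hA=(545,278),hB=(515,388)).items():
    q=np.array([130,130])+np.array(p)/600*130-0.4;print("side",n,atz(S,q,.102).round(4))
# flange
for p in[(604,182)]:
    q=np.array([100,180])+(np.array(p)-[400,0])/4-.4;print("flange top",q,atz(T,q,.111).round(4))
q2=np.array([210,230])+np.array([309,316])*154/600-.4;print("flange side",q2,atz(S,q2,.111).round(4),tri(T,q,S,q2))
# stand block top corners
for p in [(556,147),(645,127),(662,216),(575,236)]:
    q=np.array([100,180])+(np.array(p)-[400,0])/4-.4;print("blk",atz(T,q,.105).round(4))
for p in [(234,263),(362,255)]:
    q=np.array([210,230])+np.array(p)*154/600-.4;print("blk side",atz(S,q,.105).round(4))
for t in("jar","tin","knife"):
    for c in(T,S):
        o=manip.outline_of(c,t);print(t,[(round(d["p"],2),d["rect"]) for d in o][:2])
E
```

```text
hole px [298.69373345 148.46690203] [210.54545455 156.54545455] top@.14 [ 0.6485 -0.1246  0.14  ] tri (array([ 0.64672911, -0.12397228,  0.14546565]), np.float64(0.00184927443026036)) side@.14 [ 0.6475 -0.131   0.14  ]
proj side [209.82987839 157.89450476]
screw [294.4 108.5] [ 0.768  -0.1125  0.14  ]
screw [315.9 111.5] [ 0.7597 -0.1763  0.14  ]
screw [287.  170.1] [ 0.5845 -0.0901  0.14  ]
screw [308.7 173.6] [ 0.5746 -0.1537  0.14  ]
corner [236.375  97.025] [0.8019 0.0596 0.14  ]
corner [316.675 107.2  ] [ 0.7728 -0.1788  0.14  ]
corner [309.25 177.6 ] [ 0.5629 -0.1552  0.14  ]
corner [227.575 167.7  ] [0.5905 0.0837 0.14  ]
hA [0.5434 0.0512 0.102 ]
hB [ 0.5356 -0.0398  0.102 ]
side hA [ 0.5322 -0.0363  0.102 ]
side hB [0.541  0.0542 0.102 ]
flange top [150.6 225.1] [0.4202 0.3147 0.111 ]
flange side [288.91       310.70666667] [0.4187 0.3192 0.111 ] (array([0.41924369, 0.3161448 , 0.10529526]), np.float64(0.0016156324202139102))
blk [0.446  0.3534 0.105 ]
blk [0.4617 0.2855 0.105 ]
blk [0.395  0.2717 0.105 ]
blk [0.3792 0.3378 0.105 ]
blk side [0.4581 0.2884 0.105 ]
blk side [0.3905 0.2792 0.105 ]
jar [(0.71, [332.4, 214.8, 357.5, 232.3]), (0.26, [231.2, 167.7, 271.4, 188.5])]
jar [(0.78, [277.1, 139.2, 295.2, 167.1])]
tin [(0.55, [332.2, 216.3, 360.6, 232.0]), (0.53, [139.3, 145.1, 162.9, 165.6])]
tin [(0.66, [172.9, 312.2, 199.5, 350.2])]
knife [(0.61, [358.7, 123.1, 387.4, 182.9])]
knife [(0.91, [199.4, 138.2, 248.8, 153.5]), (0.62, [140.3, 149.3, 248.4, 245.4])]
```

```bash
python3 - <<'E'
from h import *
t=cv2.imread("pics/top0.png");s=cv2.imread("pics/side0.png")
a=cv2.resize(t[212:240,138:166],(400,400),interpolation=cv2.INTER_CUBIC)
b=cv2.resize(s[285:325,270:310],(400,400),interpolation=cv2.INTER_CUBIC)
o=np.hstack([a,b]);o=np.clip(o.astype(float)*1.8,0,255).astype(np.uint8)
cv2.imwrite("pics/c4.png",o)
T=manip.read_camera("top");S=manip.read_camera("side")
for n,p,q in[("g1",(186,233),(300,256)),("g2",(149,259),(346,275)),("g2b",(149,259),(341,305)),("g3",(171,264),(346,275)),("pink",(140,190),(233,312))]:
    print(n,tri(T,p,S,q))
E
```

```text
g1 (array([0.39774924, 0.20378594, 0.13645202]), np.float64(0.002597503958474353))
g2 (array([0.32542299, 0.29508049, 0.20948768]), np.float64(0.009485104483991239))
g2b (array([0.32065987, 0.3129146 , 0.13383447]), np.float64(0.0016256611240279461))
g3 (array([0.30601384, 0.24699341, 0.13813728]), np.float64(0.0047806544802300194))
pink (array([0.52498946, 0.34231346, 0.13595382]), np.float64(0.002031873745081687))
```

View pics/c4.png

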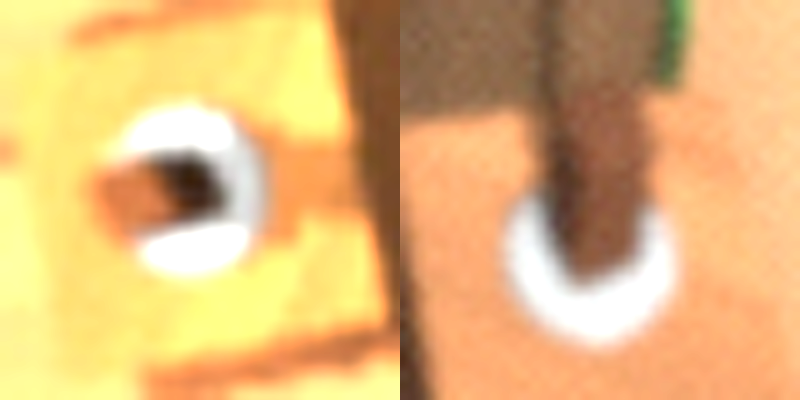

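```bash
python3 - <<'E'
from h import *
T=manip.read_camera("top");S=manip.read_camera("side")
f=lambda p:atz(S,np.array([270,285])+(np.array(p)-[400,0])/10-.45,.111)
A=f((585,278))
for p in[(642,255),(642,245),(555,250),(560,240)]:
    d=f(p)-A;print(p,d.round(4),np.degrees(np.arctan2(d[1],d[0])))
for y in (0,10,20,30,40): # predicted projections of handle square for yaw
    c,s=np.cos(np.radians(y)),np.sin(np.radians(y))
    P=[np.array([.4195,.3165,.111])+.008*np.array([c*a-s*b,s*a+c*b,0]) for a,b in((1,1),(1,-1),(-1,-1),(-1,1))]
    P2=[p+[0,0,.05] for p in P]
    print(y,"side",[((proj(S,p)-[270,285]+.45)*10+[400,0]).round().tolist() for p in P],"top",[((proj(T,p)-[138,212]+.45)*400/28).round().tolist() for p in P2])
E
```

```text
(642, 255) [-0.0112 -0.0056  0.    ] -153.30523766114408
(642, 245) [-0.0112 -0.0078  0.    ] -145.2797407175865
(555, 250) [ 0.006  -0.0056  0.    ] -43.08005324122903
(560, 240) [ 0.005  -0.0078  0.    ] -57.34369537377785
0 side [[549.0, 284.0], [550.0, 209.0], [630.0, 214.0], [630.0, 289.0]] top [[80.0, 164.0], [158.0, 165.0], [157.0, 244.0], [79.0, 243.0]]
10 side [[556.0, 290.0], [543.0, 216.0], [622.0, 208.0], [637.0, 282.0]] top [[74.0, 171.0], [151.0, 158.0], [163.0, 237.0], [86.0, 250.0]]
20 side [[565.0, 295.0], [538.0, 223.0], [614.0, 203.0], [642.0, 274.0]] top [[69.0, 180.0], [143.0, 153.0], [168.0, 228.0], [94.0, 255.0]]
30 side [[575.0, 299.0], [535.0, 232.0], [605.0, 199.0], [645.0, 266.0]] top [[65.0, 189.0], [134.0, 150.0], [172.0, 219.0], [103.0, 258.0]]
40 side [[584.0, 302.0], [533.0, 241.0], [595.0, 197.0], [647.0, 257.0]] top [[64.0, 199.0], [124.0, 148.0], [174.0, 210.0], [113.0, 260.0]]
```

The job's rod is the dark-brown-handled one with the steel flange in the stand (top (151,226), side (289,311)). Possible confusions are three green ones (side (300,265), (346,285), (341,317)) and a pink one (side (234,322)). The crop c1/c4 confirms that only the stand's rod has a wooden handle and steel flange. The cabinet hole shows at top (299,148).

```bash
python3 -m handwheel '[[-0.02,0.052,0,10,1],[-0.042,0.104,0,20,1],[-0.064,0.156,0,30,1],[-0.086,0.21,0,40,1],[-0.108,0.262,0.01,47,1],[-0.129,0.314,0.03,47,1],[-0.129,0.314,0.03,47,1],[-0.129,0.314,0.03,47,1]]'
python3 - <<'E'
from h import *
s=st()
T=manip.read_camera("top");S=manip.read_camera("side")
a=cv2.resize(T["frame"][180:280,100:200],(400,400),interpolation=cv2.INTER_CUBIC)
b=cv2.resize(S["frame"][180:340,210:370],(400,400),interpolation=cv2.INTER_CUBIC)
cv2.imwrite("pics/d1.png",np.hstack([a,b]))
E
```

```text
time: 2.7
tcp_pos: [0.4188, 0.3167, 0.2013]
tcp_rot: [-3.056, -0.726, 0.001]
ft_force: [0.5, 1.3, 0.2]
opening: 1.0
{'time': 2.7, 'q': [0.4345, 0.2369, 1.6399, 0.0006, 1.2655, -0.0324], 'qvel': [0.0342, -0.0143, -0.0019, 0.0012, -0.0013, -0.0006], 'joint_efforts': [-1.2169, -41.4675, -27.9515, -0.1124, -0.0501, -0.0202], 'tcp_pos': [0.4188, 0.3167, 0.2013], 'tcp_rot': [-3.0561, -0.7263, 0.0012], 'ft_force': [0.4544, 1.2821, 0.1756], 'moment': [0.0682, 0.0278, -0.0013], 'opening': 1.0005}
```

View pics/d1.png

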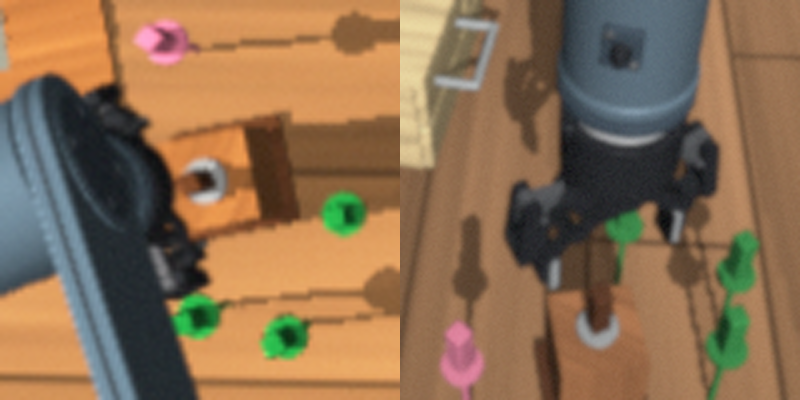

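```bash
python3 - <<'E'
from h import *
S=manip.read_camera("side")
for P in([.4188,.3167,.215],[.4188,.3167,.161],[.4188,.3167,.111]):print(((proj(S,P)-[210,180])*2.5+[400,0]).round(1))
s=manip.get_state();r=cv2.Rodrigues(np.array(s["tcp_rot"]))[0];print(r.round(3))
for sg in(1,-1):
  P=np.array([.4188,.3167,.215])+sg*.0425*r[:,0];print(((proj(S,P)-[210,180])*2.5+[400,0]).round(1))
E
```

```text
[604.7 251.4]
[600.6 291. ]
[597.2 323.8]
[[ 0.892  0.453  0.001]
 [ 0.453 -0.892  0.001]
 [ 0.001 -0.    -1.   ]]
[550.4 272.2]
[657.2 231.3]
```

```bash
python3 -m handwheel '[[0,0,0.03,0,1],[0,0,0.06,0,1],[0,0,0.08,0,1],[0,0,0.0845,0,1],[0,0,0.0845,0,1],[0,0,0.0845,0,0],[0,0,0.0845,0,0],[0,0,0.0845,0,0]]'
python3 -m handwheel '[[0,0,0,0,0],[0,0,0,0,0],[0,0,0,0,0]]'
python3 - <<'E'
from h import *
s=st()
S=manip.read_camera("side")
b=cv2.resize(S["frame"][180:340,210:370],(600,600),interpolation=cv2.INTER_CUBIC)
cv2.imwrite("pics/d2.png",b)
E
```

```text
time: 3.85
tcp_pos: [0.4185, 0.3179, 0.1179]
tcp_rot: [-3.055, -0.73, -0.003]
ft_force: [-0.2, 0.0, -0.2]
opening: 0.378
time: 4.22
tcp_pos: [0.4187, 0.3179, 0.1181]
tcp_rot: [-3.055, -0.73, -0.003]
ft_force: [0.7, -0.3, 1.8]
opening: 0.18
{'time': 4.225, 'q': [0.4369, 0.3198, 1.7502, 0.0003, 1.0695, -0.0327], 'qvel': [0.0007, 0.0013, 0.0002, -0.0009, -0.0001, 0.0007], 'joint_efforts': [0.0676, -43.1995, -24.4793, 0.0598, -0.0842, 0.0008], 'tcp_pos': [0.4187, 0.3179, 0.1181], 'tcp_rot': [-3.0548, -0.7305, -0.0031], 'ft_force': [0.7468, -0.2638, 1.8322], 'moment': [-0.0739, 0.0367, -0.0025], 'opening': 0.1797}
```

View pics/d2.png

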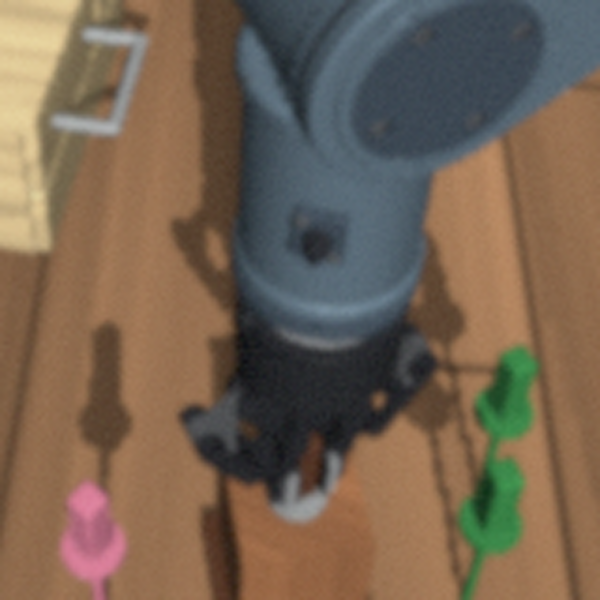

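```bash
python3 -m handwheel '[[0,0,-0.02,0,0],[0,0,-0.06,0,0],[0,0,-0.11,0,0],[0,0,-0.155,0,0],[0,0,-0.155,0,0],[0,0,-0.155,0,0]]'
python3 - <<'E'
from h import *
s=st();r=cv2.Rodrigues(np.array(s["tcp_rot"]))[0];print(r.round(4))
d=np.array([.648,-.1245,.275])-s["tcp_pos"];print("tool delta",r.T@d)
T=manip.read_camera("top");S=manip.read_camera("side")
cv2.imwrite("pics/d3.png",np.hstack([cv2.resize(T["frame"][170:290,90:210],(400,400),interpolation=cv2.INTER_CUBIC),cv2.resize(S["frame"][180:384,180:384],(400,400),interpolation=cv2.INTER_CUBIC)]))
print(proj(S,np.array(s["tcp_pos"])-[0,0,.108]))
E
```

```text
time: 5.03
tcp_pos: [0.4179, 0.3175, 0.2722]
tcp_rot: [-3.055, -0.731, -0.001]
ft_force: [-0.5, 0.3, -1.0]
opening: 0.176
{'time': 5.025, 'q': [0.4368, 0.1877, 1.5262, 0.0002, 1.427, -0.0327], 'qvel': [-0.0011, 0.0181, 0.0257, -0.0025, 0.0002, 0.0008], 'joint_efforts': [0.0446, -43.1045, -31.4324, 0.0011, -0.0351, -0.0], 'tcp_pos': [0.4179, 0.3175, 0.2722], 'tcp_rot': [-3.0551, -0.7306, -0.001], 'ft_force': [-0.4956, 0.3234, -0.9971], 'moment': [0.0124, -0.0014, -0.019], 'opening': 0.1765}
[[ 8.918e-01  4.524e-01  6.000e-04]
 [ 4.524e-01 -8.918e-01  5.000e-04]
 [ 7.000e-04 -2.000e-04 -1.000e+00]]
tool delta [ 0.00529321  0.4982724  -0.00291957]
[290.8385072  295.91193266]
```

View pics/d3.png

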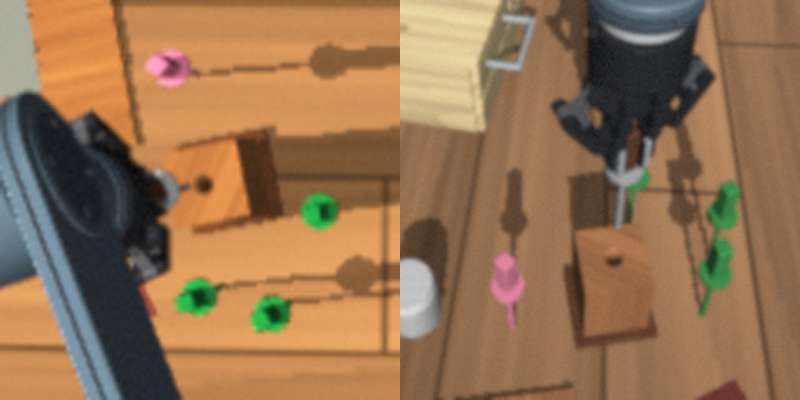

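```bash
python3 -m handwheel '[[0,0.04,-0.003,0,0],[0.002,0.1,-0.003,0,0],[0.003,0.16,-0.003,0,0],[0.004,0.22,-0.003,0,0],[0.005,0.28,-0.003,0,0],[0.005,0.34,-0.003,0,0],[0.005,0.4,-0.003,0,0],[0.005,0.455,-0.003,0,0]]'
python3 -m handwheel '[[0,0.03,0,0,0],[0,0.043,0,0,0],[0,0.043,0,0,0],[0,0.043,0,0,0]]'
python3 - <<'E'
from h import *
s=st();r=cv2.Rodrigues(np.array(s["tcp_rot"]))[0]
d=np.array([.648,-.1245,.275])-s["tcp_pos"];print("tool delta",r.T@d)
T=manip.read_camera("top");S=manip.read_camera("side")
cv2.imwrite("pics/d4.png",np.hstack([cv2.resize(T["frame"][90:190,250:350],(400,400),interpolation=cv2.INTER_CUBIC),cv2.resize(S["frame"][90:190,160:260],(400,400),interpolation=cv2.INTER_CUBIC)]))
tip=np.array(s["tcp_pos"])-[0,0,.108]
for c,o in((T,(250,90)),(S,(160,90))): print([((proj(c,p)-o)*4).round(1).tolist() for p in(tip,tip+[0,0,.095],[.648,-.1245,.14])])
E
```

```text
time: 6.12
tcp_pos: [0.6278, -0.0882, 0.272]
tcp_rot: [-3.054, -0.729, 0.007]
ft_force: [0.5, 0.9, -0.1]
opening: 0.179
time: 6.62
tcp_pos: [0.6468, -0.1249, 0.2718]
tcp_rot: [-3.053, -0.731, 0.007]
ft_force: [0.4, 0.5, -0.9]
opening: 0.174
{'time': 6.625, 'q': [-0.3596, 0.4417, 1.1729, -0.0004, 1.5322, -0.8297], 'qvel': [0.0078, -0.0094, -0.0037, -0.002, -0.0021, -0.0024], 'joint_efforts': [-0.765, -56.1334, -30.8288, -0.0619, -0.0066, 0.001], 'tcp_pos': [0.6468, -0.1249, 0.2718], 'tcp_rot': [-3.0527, -0.7311, 0.0071], 'ft_force': [0.3845, 0.5463, -0.8707], 'moment': [0.05, -0.0448, 0.0135], 'opening': 0.1743}
tool delta [ 0.00121417  0.0001188  -0.00315886]
[[199.4, 230.9], [217.6, 207.8], [194.7, 234.6]]
[[198.3, 244.6], [183.3, 128.9], [200.1, 271.6]]
```

View pics/d4.png

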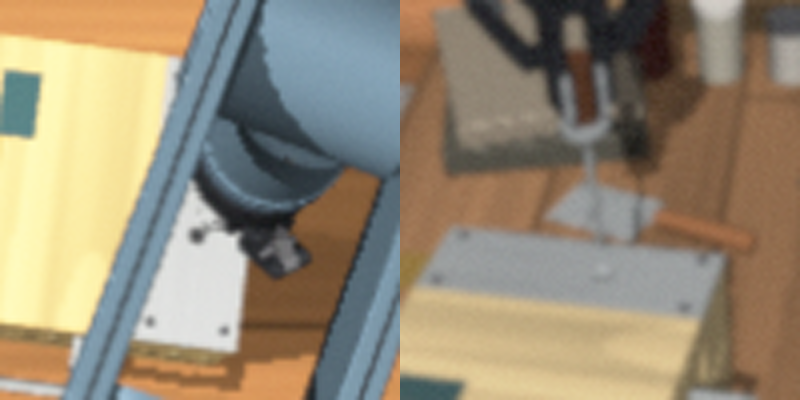

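```bash
python3 - <<'E'
from h import *
T=manip.read_camera("top");S=manip.read_camera("side")
cv2.imwrite("pics/d5.png",np.hstack([cv2.resize(T["frame"][130:165,285:320],(400,400),interpolation=cv2.INTER_CUBIC),cv2.resize(S["frame"][130:170,190:230],(400,400),interpolation=cv2.INTER_CUBIC)]))
tip=np.array(manip.get_state()["tcp_pos"])-[0,0,.108]
for c,o,k,x in((T,(285,130),400/35,0),(S,(190,130),10,400)): print([((proj(c,p)-o+.5)*k+[x,0]).round(1).tolist() for p in(tip,tip+[0,0,.05],tip*[1,1,0]+[0,0,.14],tip*[1,1,0]+[0.003,0,.14],tip*[1,1,0]+[0.0,0.003,.14])])
E
```

```text
[[177.2, 206.9], [203.6, 173.4], [165.1, 222.3], [165.0, 210.7], [153.4, 222.2]]
[[599.7, 214.0], [580.7, 66.4], [608.6, 282.5], [598.3, 282.2], [606.9, 288.9]]
```

View pics/d5.png

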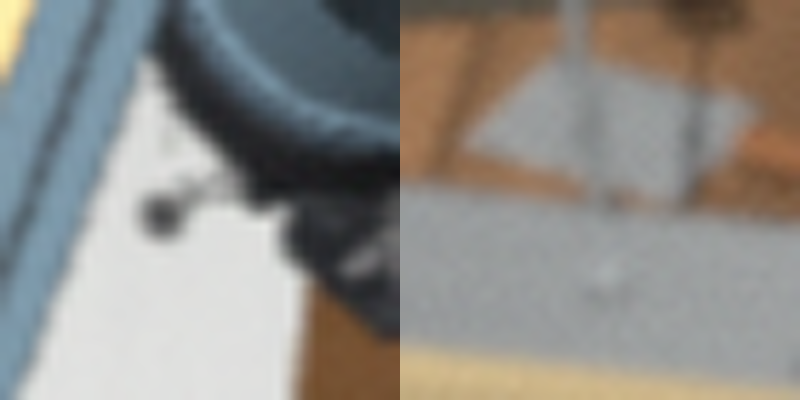

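```bash
python3 -m handwheel '[[0.001,-0.002,0.007,0,0],[0.001,-0.002,0.016,0,0],[0.001,-0.002,0.0175,0,0],[0.001,-0.002,0.0175,0,0],[0.001,-0.002,0.0175,0,0]]'
python3 - <<'E'
from h import *
T=manip.read_camera("top");S=manip.read_camera("side")
cv2.imwrite("pics/d6.png",np.hstack([cv2.resize(T["frame"][130:165,285:320],(400,400),interpolation=cv2.INTER_CUBIC),cv2.resize(S["frame"][145:170,198:223],(400,400),interpolation=cv2.INTER_CUBIC)]))
tip=np.array(manip.get_state()["tcp_pos"])-[0,0,.108];print(tip)
for c,o,k,x in((T,(285,130),400/35,0),(S,(198,145),16,400)): print([((proj(c,p)-o+.5)*k+[x,0]).round(1).tolist() for p in(tip,tip+[0,0,.05],tip*[1,1,0]+[0,0,.14],tip*[1,1,0]+[0.003,0,.14],tip*[1,1,0]+[0.0,0.003,.14])])
E
```

```text
time: 7.45
tcp_pos: [0.6472, -0.1232, 0.2552]
tcp_rot: [-3.054, -0.731, 0.005]
ft_force: [0.5, 0.4, -0.8]
opening: 0.18
[ 0.64717398 -0.12321409  0.14723021]
[[160.5, 217.5], [185.8, 185.0], [157.1, 222.0], [157.0, 210.4], [145.4, 221.9]]
[[599.4, 187.1], [569.5, -43.5], [603.6, 219.1], [587.1, 218.6], [600.8, 229.3]]
```

View pics/d6.png

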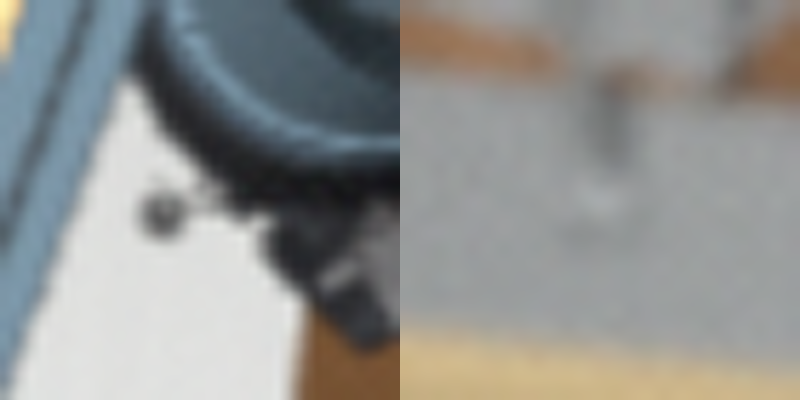

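```bash
python3 -m handwheel '[[0,0,0.0025,0,0],[0,0,0.0045,0,0],[0,0,0.0045,0,0]]'; python3 -m handwheel '[[0,0,0.001,0,0],[0,0,0.0015,0,0]]'
```

```text
time: 7.92
tcp_pos: [0.647, -0.1232, 0.2504]
tcp_rot: [-3.054, -0.731, 0.006]
ft_force: [0.0, 0.7, -1.0]
opening: 0.176
time: 8.18
tcp_pos: [0.647, -0.1231, 0.2488]
tcp_rot: [-3.054, -0.731, 0.006]
ft_force: [0.6, 0.2, -0.8]
opening: 0.178
```

```bash
python3 -m handwheel '[[0,0,0.001,0,0],[0,0,0.0015,0,0]]';python3 -m handwheel '[[0,0,0.001,0,0],[0,0,0.001,0,0]]'; python3 -m handwheel '[[0,0,0.001,0,0],[0,0,0.001,0,0]]'; python3 -m handwheel '[[0,0,0.001,0,0],[0,0,0.001,0,0]]'
```

```text
time: 8.43
tcp_pos: [0.647, -0.1231, 0.2472]
tcp_rot: [-3.054, -0.731, 0.006]
ft_force: [-1.1, 0.3, -0.3]
opening: 0.185
time: 8.68
tcp_pos: [0.6469, -0.1231, 0.2461]
tcp_rot: [-3.053, -0.731, 0.006]
ft_force: [0.2, -0.9, -1.1]
opening: 0.181
time: 8.93
tcp_pos: [0.6468, -0.1231, 0.2449]
tcp_rot: [-3.053, -0.731, 0.007]
ft_force: [-0.2, -0.4, -1.2]
opening: 0.175
time: 9.18
tcp_pos: [0.6468, -0.1231, 0.2438]
tcp_rot: [-3.053, -0.731, 0.007]
ft_force: [0.7, 0.0, -0.8]
opening: 0.18
```

```bash
python3 -m handwheel '[[0,0,0.0015,0,0],[0,0,0.003,0,0],[0,0,0.003,0,0]]';python3 -m handwheel '[[0,0,0.0015,0,0],[0,0,0.003,0,0],[0,0,0.0045,0,0],[0,0,0.0045,0,0]]'; python3 -m handwheel '[[0,0,0.0015,0,0],[0,0,0.003,0,0],[0,0,0.0045,0,0],[0,0,0.0045,0,0]]'
```

```text
time: 9.55
tcp_pos: [0.6466, -0.123, 0.2406]
tcp_rot: [-3.053, -0.731, 0.007]
ft_force: [0.7, 0.0, -0.9]
opening: 0.174
time: 10.05
tcp_pos: [0.6465, -0.123, 0.2358]
tcp_rot: [-3.053, -0.731, 0.008]
ft_force: [-0.1, -0.1, -0.6]
opening: 0.182
time: 10.55
tcp_pos: [0.6464, -0.123, 0.2312]
tcp_rot: [-3.053, -0.731, 0.008]
ft_force: [0.7, 0.5, -1.4]
opening: 0.179
```

```bash
python3 - <<'E'
from h import *
S=manip.read_camera("side")
cv2.imwrite("pics/d7.png",cv2.resize(S["frame"][110:185,170:245],(500,500),interpolation=cv2.INTER_CUBIC))
s=manip.get_state();print(cv2.Rodrigues(np.array(s["tcp_rot"]))[0].round(4))
E
```

```text
[[ 0.8915  0.453  -0.0056]
 [ 0.453  -0.8915  0.0013]
 [-0.0044 -0.0037 -1.    ]]
```

View pics/d7.png

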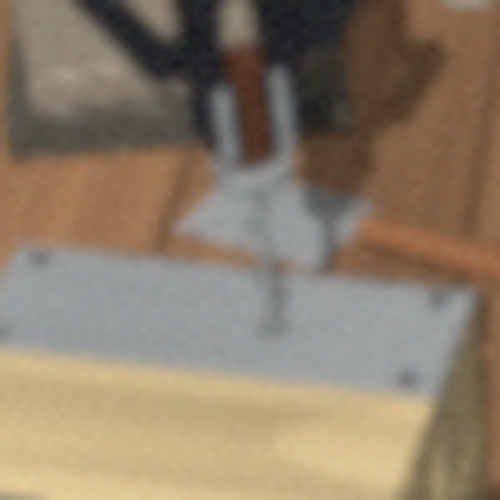

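```bash
for i in 1; do :; done; python3 -m handwheel '[[0,0,0.002,0,0],[0,0,0.004,0,0],[0,0,0.004,0,0]]';python3 -m handwheel '[[0,0,0.002,0,0],[0,0,0.004,0,0],[0,0,0.004,0,0]]'
```

```text
time: 10.98
tcp_pos: [0.6463, -0.1229, 0.2269]
tcp_rot: [-3.052, -0.731, 0.009]
ft_force: [-0.3, 0.5, -0.0]
opening: 0.18
time: 11.35
tcp_pos: [0.6462, -0.1229, 0.2226]
tcp_rot: [-3.052, -0.731, 0.009]
ft_force: [0.8, -0.4, -0.7]
opening: 0.177
```

```bash
python3 -m handwheel '[[0,0,0.002,0,0],[0,0,0.003,0,0],[0,0,0.003,0,0]]';python3 -m handwheel '[[0,0,0.002,0,0],[0,0,0.003,0,0],[0,0,0.003,0,0]]'
```

```text
time: 11.72
tcp_pos: [0.6461, -0.1228, 0.2195]
tcp_rot: [-3.052, -0.731, 0.01]
ft_force: [0.3, 0.7, -0.8]
opening: 0.18
time: 12.1
tcp_pos: [0.646, -0.1228, 0.2163]
tcp_rot: [-3.052, -0.731, 0.01]
ft_force: [-0.5, 0.3, -1.2]
opening: 0.178
```

```bash
python3 -m handwheel '[[0,0,0.002,0,0],[0,0,0.003,0,0],[0,0,0.003,0,0]]';python3 -m handwheel '[[0,0,0.002,0,0],[0,0,0.003,0,0],[0,0,0.003,0,0]]'
```

```text
time: 12.48
tcp_pos: [0.6459, -0.1228, 0.2132]
tcp_rot: [-3.052, -0.731, 0.011]
ft_force: [-0.6, -0.3, 0.3]
opening: 0.177
time: 12.85
tcp_pos: [0.6457, -0.1227, 0.21]
tcp_rot: [-3.051, -0.731, 0.011]
ft_force: [-0.0, 0.7, -1.0]
opening: 0.179
```

```bash
python3 -m handwheel '[[0.0003,0.0002,0.002,0,0],[0.0006,0.0004,0.003,0,0],[0.0006,0.0004,0.003,0,0]]';python3 -m handwheel '[[0,0,0.002,0,0],[0,0,0.003,0,0],[0,0,0.003,0,0]]'
```

```text
time: 13.22
tcp_pos: [0.6464, -0.1228, 0.2068]
tcp_rot: [-3.051, -0.731, 0.011]
ft_force: [1.3, 0.1, -0.4]
opening: 0.177
time: 13.6
tcp_pos: [0.6465, -0.1228, 0.204]
tcp_rot: [-3.052, -0.731, 0.011]
ft_force: [-0.3, 0.1, 0.5]
opening: 0.181
```

```bash
python3 -m handwheel '[[0,0,0.002,0,0],[0,0,0.003,0,0],[0,0,0.003,0,0]]'
```

```text
time: 13.98
tcp_pos: [0.6466, -0.123, 0.2021]
tcp_rot: [-3.052, -0.731, 0.009]
ft_force: [-2.1, 0.2, 5.9]
opening: 0.18
```

```bash
python3 -m handwheel '[[0,0,0.002,0,0],[0,0,0.003,0,0],[0,0,0.003,0,0]]'
```

```text
time: 14.35
tcp_pos: [0.6464, -0.1229, 0.1984]
tcp_rot: [-3.052, -0.731, 0.01]
ft_force: [0.5, 0.5, -0.5]
opening: 0.18
```

```bash
python3 -m handwheel '[[0,0,0.001,0,0],[0,0,0.0015,0,0],[0,0,0.0015,0,0]]'
```

```text
time: 14.72
tcp_pos: [0.6465, -0.1229, 0.1969]
tcp_rot: [-3.052, -0.731, 0.01]
ft_force: [-0.9, 0.6, 0.4]
opening: 0.18
```

```bash
python3 -m handwheel '[[0,0,0.0007,0,0],[0,0,0.001,0,0],[0,0,0.001,0,0]]'
```

```text
time: 15.1
tcp_pos: [0.6465, -0.1229, 0.1962]
tcp_rot: [-3.052, -0.731, 0.01]
ft_force: [-0.3, 0.5, 2.5]
opening: 0.177
```

```bash
python3 -m handwheel '[[0,0,0.0006,0,0],[0,0,0.001,0,0],[0,0,0.001,0,0]]'
```

```text
time: 15.48
tcp_pos: [0.6466, -0.123, 0.1956]
tcp_rot: [-3.052, -0.731, 0.009]
ft_force: [-2.3, -0.3, 5.9]
opening: 0.177
```

```bash
python3 -m handwheel '[[0,0,0.0005,0,0],[0,0,0.0009,0,0],[0,0,0.0009,0,0]]'
```

```text
time: 15.85
tcp_pos: [0.6466, -0.123, 0.1953]
tcp_rot: [-3.053, -0.731, 0.009]
ft_force: [-2.0, 0.6, 6.6]
opening: 0.178
```

```bash
python3 -m handwheel '[[0,0,0.0009,0,0],[0,0,0.0014,0,0],[0,0,0.0014,0,0]]'
```

```text
time: 16.23
tcp_pos: [0.6466, -0.123, 0.1949]
tcp_rot: [-3.053, -0.731, 0.008]
ft_force: [-3.0, 0.1, 7.3]
opening: 0.178
```

```bash
python3 -m handwheel '[[0.0005,0.0002,0.001,0,0],[0.0005,0.0002,0.0019,0,0],[0.0005,0.0002,0.0019,0,0]]'
```

```text
time: 16.6
tcp_pos: [0.6469, -0.123, 0.1943]
tcp_rot: [-3.054, -0.731, 0.007]
ft_force: [-3.6, 0.9, 9.7]
opening: 0.179
```

```bash
python3 -m handwheel '[[0.0005,0.0002,0.002,0,0],[0.0005,0.0002,0.002,0,0]]'
```

```text
time: 16.85
tcp_pos: [0.647, -0.123, 0.1939]
tcp_rot: [-3.054, -0.732, 0.008]
ft_force: [-4.9, 0.5, 11.7]
opening: 0.182
```

```bash
python3 -m handwheel '[[0,0,-0.006,0,0],[0,0,-0.015,0,0],[0,0,-0.03,0,0],[0,0,-0.045,0,0],[0,0,-0.06,0,0],[0,0,-0.075,0,0],[0,0,-0.083,0,0],[0,0,-0.083,0,0]]'
python3 - <<'E'
from h import *
s=st();r=cv2.Rodrigues(np.array(s["tcp_rot"]))[0];print(r.round(4))
d=np.array([.4185,.3165,.275])-s["tcp_pos"];print("tool delta",r.T@d)
S=manip.read_camera("side")
cv2.imwrite("pics/d8.png",cv2.resize(S["frame"][90:190,160:260],(500,500),interpolation=cv2.INTER_CUBIC))
E
```

```text
time: 17.85
tcp_pos: [0.6477, -0.1231, 0.2778]
tcp_rot: [-3.055, -0.732, 0.006]
ft_force: [0.2, 0.3, -1.2]
opening: 0.177
{'time': 17.85, 'q': [-0.3555, 0.4394, 1.1625, -0.002, 1.5429, -0.8258], 'qvel': [-0.0017, 0.0133, 0.0276, -0.001, -0.0086, 0.0008], 'joint_efforts': [0.0023, -57.4746, -31.4213, -0.0159, 0.1224, -0.0001], 'tcp_pos': [0.6477, -0.1231, 0.2778], 'tcp_rot': [-3.055, -0.732, 0.0058], 'ft_force': [0.2456, 0.2857, -1.2366], 'moment': [0.0079, -0.0293, 0.0069], 'opening': 0.1772}
[[ 8.914e-01  4.532e-01 -3.600e-03]
 [ 4.532e-01 -8.914e-01 -8.000e-04]
 [-3.600e-03 -1.000e-03 -1.000e+00]]
tool delta [-0.00511275 -0.49570231  0.0032427 ]
```

View pics/d8.png

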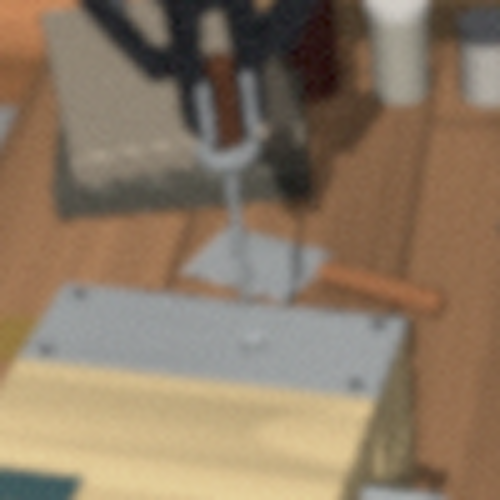

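```bash
python3 -m handwheel '[[0,-0.04,0,0,0],[-0.001,-0.1,0,0,0],[-0.002,-0.16,0,0,0],[-0.003,-0.22,0,0,0],[-0.004,-0.28,0,0,0],[-0.005,-0.34,0.002,0,0],[-0.005,-0.4,0.003,0,0],[-0.005,-0.455,0.003,0,0]]'
python3 -m handwheel '[[0,-0.03,0,0,0],[0,-0.041,0,0,0],[0,-0.041,0,0,0],[0,-0.041,0,0,0]]'
python3 - <<'E'
from h import *
s=st();r=cv2.Rodrigues(np.array(s["tcp_rot"]))[0]
print("tool delta",r.T@(np.array([.4185,.3165,.275])-s["tcp_pos"]))
T=manip.read_camera("top");S=manip.read_camera("side")
cv2.imwrite("pics/d9.png",np.hstack([cv2.resize(T["frame"][205:245,130:170],(400,400),interpolation=cv2.INTER_CUBIC),cv2.resize(S["frame"][270:330,260:320],(400,400),interpolation=cv2.INTER_CUBIC)]))
tip=np.array(manip.get_state()["tcp_pos"])-[0,0,.108];print(tip)
for c,o,k,x in((T,(130,205),10,0),(S,(260,270),400/60,400)): print([((proj(c,p)-o+.5)*k+[x,0]).round(1).tolist() for p in(tip,tip+[0,0,.05],tip*[1,1,0]+[0,0,.105],tip*[1,1,0]+[0.003,0,.105],tip*[1,1,0]+[0.0,0.003,.105])])
E
```

```text
time: 18.9
tcp_pos: [0.4351, 0.2819, 0.2741]
tcp_rot: [-3.054, -0.732, 0.009]
ft_force: [0.8, 0.6, -1.1]
opening: 0.178
time: 19.4
tcp_pos: [0.4172, 0.3174, 0.274]
tcp_rot: [-3.055, -0.73, 0.01]
ft_force: [-0.5, -0.1, -0.2]
opening: 0.179
{'time': 19.4, 'q': [0.4365, 0.1898, 1.5192, 0.0014, 1.4386, -0.0331], 'qvel': [-0.0078, -0.0024, -0.0006, 0.003, 0.0015, 0.0022], 'joint_efforts': [0.5764, -41.751, -30.1504, 0.0534, 0.0477, -0.0012], 'tcp_pos': [0.4172, 0.3174, 0.274], 'tcp_rot': [-3.0553, -0.7304, 0.0097], 'ft_force': [-0.53, -0.0607, -0.1971], 'moment': [-0.0202, 0.0387, -0.0262], 'opening': 0.1794}
tool delta [ 0.000778    0.00140745 -0.00101749]
[0.41727726 0.31737634 0.1661323 ]
[[155.8, 221.6], [109.9, 227.5], [207.0, 215.2], [207.1, 205.2], [197.2, 215.0]]
[[611.4, 172.3], [622.0, 73.9], [599.9, 279.2], [589.8, 278.6], [599.9, 288.6]]
```

View pics/d9.png

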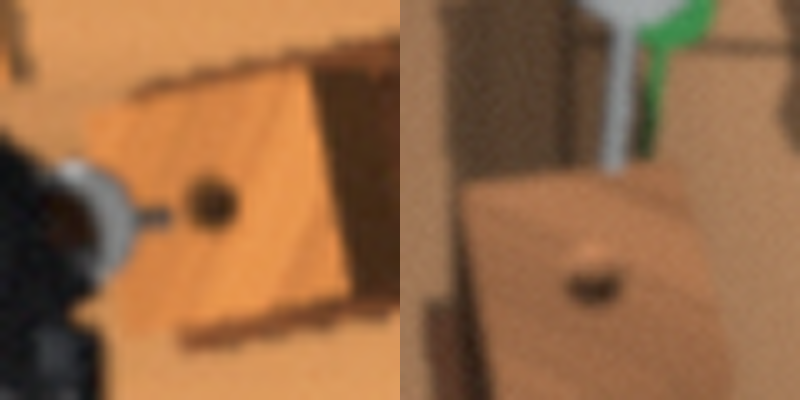

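```bash
python3 -m handwheel '[[0.001,0,0.015,0,0],[0.0025,0,0.035,0,0],[0.0025,0,0.05,0,0],[0.0025,0,0.053,0,0],[0.0025,0,0.053,0,0]]'
python3 - <<'E'
from h import *
T=manip.read_camera("top");S=manip.read_camera("side")
cv2.imwrite("pics/d10.png",np.hstack([cv2.resize(T["frame"][205:245,130:170],(400,400),interpolation=cv2.INTER_CUBIC),cv2.resize(S["frame"][270:330,260:320],(400,400),interpolation=cv2.INTER_CUBIC)]))
E
```

```text
time: 20.12
tcp_pos: [0.4193, 0.3184, 0.2211]
tcp_rot: [-3.055, -0.729, 0.01]
ft_force: [0.8, 0.5, -0.3]
opening: 0.182
```

View pics/d10.png

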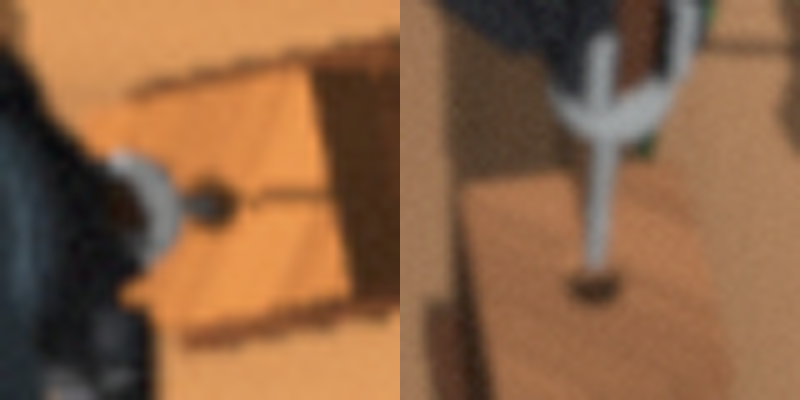

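Both views show the tip right over the stand hole (top ~(205,205), hole (213,204); side tip (595,268), hole (594,285)). Lowering carefully.

```bash
python3 -m handwheel '[[0,0,0.004,0,0],[0,0,0.009,0,0],[0,0,0.014,0,0],[0,0,0.018,0,0],[0,0,0.018,0,0]]'; python3 -m handwheel '[[0,0,0.01,0,0],[0,0,0.022,0,0],[0,0,0.034,0,0],[0,0,0.046,0,0],[0,0,0.058,0,0],[0,0,0.07,0,0],[0,0,0.078,0,0],[0,0,0.078,0,0]]'
```

```text
time: 20.85
tcp_pos: [0.4192, 0.3185, 0.2032]
tcp_rot: [-3.055, -0.729, 0.009]
ft_force: [-0.2, 0.3, -1.3]
opening: 0.18
time: 21.85
tcp_pos: [0.4184, 0.3183, 0.1245]
tcp_rot: [-3.055, -0.73, 0.011]
ft_force: [-0.7, 0.0, -0.4]
opening: 0.178
```

```bash
python3 -m handwheel '[[0,0,0.003,0,0],[0,0,0.005,0,0],[0,0,0.005,0,0]]'; python3 -m handwheel '[[0,0,0.001,0,0],[0,0,0.0015,0,0],[0,0,0.0015,0,0]]'
```

```text
time: 22.22
tcp_pos: [0.4184, 0.3183, 0.1196]
tcp_rot: [-3.055, -0.73, 0.011]
ft_force: [-0.8, 0.2, -0.6]
opening: 0.183
time: 22.6
tcp_pos: [0.4184, 0.3183, 0.1181]
tcp_rot: [-3.055, -0.73, 0.011]
ft_force: [0.6, -0.8, -0.6]
opening: 0.181
```

```bash
python3 -m handwheel '[[0,0,0.001,0,0],[0,0,0.001,0,0]]'; python3 -m handwheel '[[0,0,0.001,0,0],[0,0,0.001,0,0]]'
```

```text
time: 22.85
tcp_pos: [0.4184, 0.3183, 0.118]
tcp_rot: [-3.055, -0.73, 0.01]
ft_force: [-2.4, -1.1, 6.5]
opening: 0.177
time: 23.1
tcp_pos: [0.4184, 0.3183, 0.118]
tcp_rot: [-3.055, -0.73, 0.009]
ft_force: [-2.6, -0.9, 7.5]
opening: 0.18
```

```bash
python3 -m handwheel '[[0,0,0,0,0.6],[0,0,0,0,0.9],[0,0,0,0,0.9],[0,0,0,0,0.9],[0,0,-0.005,0,0.9],[0,0,-0.04,0,0.9],[0,0,-0.09,0,0.9],[0,0,-0.1,0,0.9]]'
python3 - <<'E'
from h import *
s=st();r=cv2.Rodrigues(np.array(s["tcp_rot"]))[0];print(r.round(4))
T=manip.read_camera("top");S=manip.read_camera("side")
cv2.imwrite("pics/d11.png",np.hstack([cv2.resize(T["frame"][185:265,110:190],(400,400),interpolation=cv2.INTER_CUBIC),cv2.resize(S["frame"][240:340,240:340],(400,400),interpolation=cv2.INTER_CUBIC)]))
E
```

```text
time: 24.1
tcp_pos: [0.4208, 0.3193, 0.222]
tcp_rot: [-3.054, -0.73, -0.002]
ft_force: [0.0, 0.6, -0.2]
opening: 0.901
{'time': 24.1, 'q': [0.4368, 0.225, 1.6026, 0.0015, 1.3124, -0.0326], 'qvel': [-0.0018, -0.0281, -0.0596, 0.0019, 0.1536, 0.0006], 'joint_efforts': [0.0886, -42.7166, -28.9002, 0.0095, 0.1992, 0.0], 'tcp_pos': [0.4208, 0.3193, 0.222], 'tcp_rot': [-3.0539, -0.7297, -0.0019], 'ft_force': [0.0038, 0.558, -0.2491], 'moment': [0.0414, -0.0543, -0.0148], 'opening': 0.901}
[[ 8.920e-01  4.521e-01  8.000e-04]
 [ 4.521e-01 -8.920e-01  2.000e-03]
 [ 1.600e-03 -1.400e-03 -1.000e+00]]
```

View pics/d11.png

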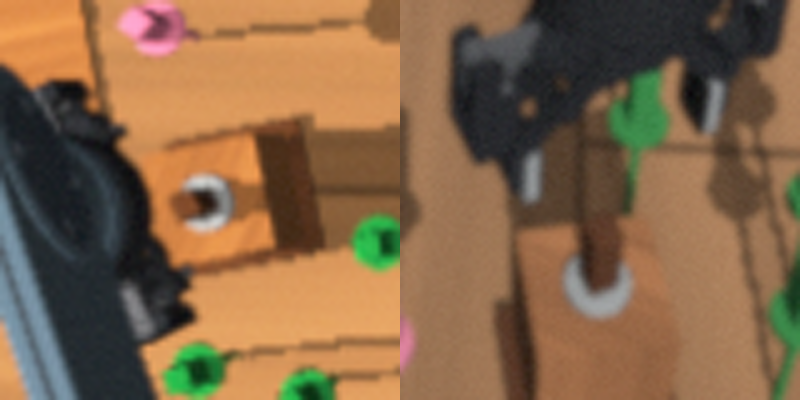

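```bash
python3 -m handwheel '[[-0.005,0.04,0,5,0.9],[-0.012,0.1,0,12,0.6],[-0.019,0.16,0,19,0.42],[-0.026,0.22,0,26,0.42],[-0.031,0.28,0,33.5,0.42],[-0.0366,0.331,0.01,33.5,0.42],[-0.0366,0.331,0.03,33.5,0.42],[-0.0366,0.331,0.03,33.5,0.42]]'
python3 - <<'E'
from h import *
s=st();r=cv2.Rodrigues(np.array(s["tcp_rot"]))[0];print(r.round(4))
print("tool delta",r.T@(np.array([.538,.0072,.085])-s["tcp_pos"]))
T=manip.read_camera("top");S=manip.read_camera("side")
cv2.imwrite("pics/d12.png",np.hstack([cv2.resize(T["frame"][130:230,200:300],(400,400),interpolation=cv2.INTER_CUBIC),cv2.resize(S["frame"][130:250,160:280],(400,400),interpolation=cv2.INTER_CUBIC)]))
g=np.array(s["tcp_pos"])
for sg in(1,-1):print(((proj(S,g+[0,0,.008]+sg*.018*r[:,0])-[160,130])*10/3+[400,0]).round())
E
```

```text
time: 25.2
tcp_pos: [0.5345, 0.0067, 0.186]
tcp_rot: [-3.135, 0.184, 0.015]
ft_force: [0.5, 0.1, -0.1]
opening: 0.421
{'time': 25.2, 'q': [-0.1963, 0.272, 1.6323, -0.0, 1.247, -0.079], 'qvel': [0.0271, -0.0311, -0.0362, 0.0007, 0.0215, 0.0021], 'joint_efforts': [-0.9142, -43.2828, -27.665, -0.0757, -0.2846, -0.0153], 'tcp_pos': [0.5345, 0.0067, 0.186], 'tcp_rot': [-3.1349, 0.184, 0.015], 'ft_force': [0.5089, 0.1344, -0.0838], 'moment': [0.0085, -0.0029, 0.0046], 'opening': 0.4206}
[[ 9.931e-01 -1.170e-01 -9.500e-03]
 [-1.170e-01 -9.931e-01  1.900e-03]
 [-9.600e-03 -7.000e-04 -1.000e+00]]
tool delta [ 0.0044272  -0.00087078  0.10093694]
[657. 146.]
[704. 151.]
```

View pics/d12.png

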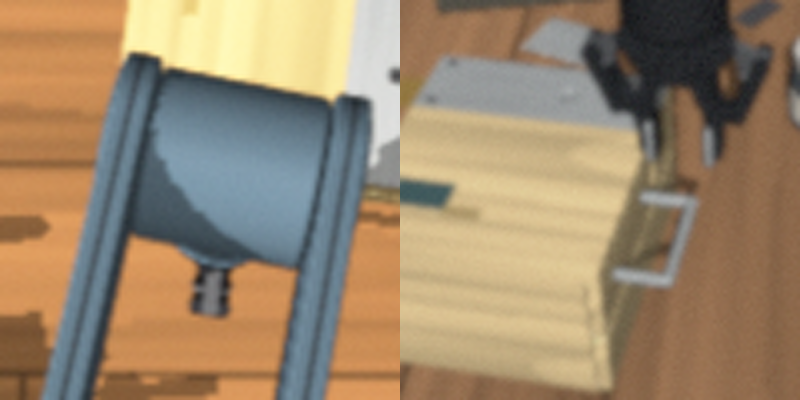

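```bash
python3 -m handwheel '[[0.002,0,0.015,0,0.42],[0.004,0,0.04,0,0.42],[0.004,-0.001,0.05,0,0.42],[0.004,-0.001,0.05,0,0.42]]'
python3 - <<'E'
from h import *
s=st();r=cv2.Rodrigues(np.array(s["tcp_rot"]))[0]
print("tool delta",r.T@(np.array([.538,.0072,.085])-s["tcp_pos"]))
S=manip.read_camera("side")
cv2.imwrite("pics/d13.png",cv2.resize(S["frame"][160:230,200:270],(500,500),interpolation=cv2.INTER_CUBIC))
g=np.array(s["tcp_pos"])
for P in(g+[0,0,.007]+.018*r[:,0],g+[0,0,.007]-.018*r[:,0],g*[1,1,0]+[0,0,.107]):print(((proj(S,P)-[200,160]+.5)*50/7).round())
E
```

```text
time: 25.8
tcp_pos: [0.5391, 0.0086, 0.1376]
tcp_rot: [-3.136, 0.18, 0.01]
ft_force: [-0.7, -0.1, 0.1]
opening: 0.419
{'time': 25.8, 'q': [-0.191, 0.325, 1.687, -0.0, 1.1363, -0.0765], 'qvel': [-0.0034, -0.018, -0.0267, -0.0023, 0.0095, -0.0016], 'joint_efforts': [0.0136, -44.5243, -25.4114, 0.0067, -0.0834, 0.0108], 'tcp_pos': [0.5391, 0.0086, 0.1376], 'tcp_rot': [-3.1356, 0.1796, 0.0104], 'ft_force': [-0.72, -0.079, 0.1402], 'moment': [-0.0023, -0.0327, -0.0098], 'opening': 0.4188}
tool delta [-0.00059211  0.00157223  0.05264331]
[262. 209.]
[360. 220.]
[315. 288.]
```

View pics/d13.png

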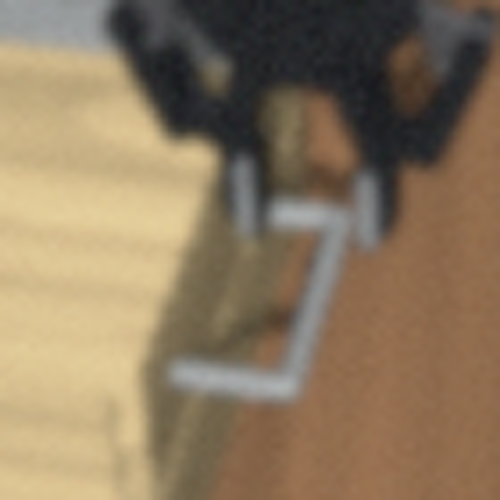

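```bash
python3 -m handwheel '[[0,0.001,0.015,0,0.42],[0,0.001,0.035,0,0.42],[0,0.001,0.05,0,0.42],[0,0.001,0.052,0,0.42],[0,0.001,0.052,0,0.42]]';python3 -m handwheel '[[0,0,0,0,0],[0,0,0,0,0],[0,0,0,0,0],[0,0,0,0,0]]'
python3 - <<'E'
from h import *
s=st();print(cv2.Rodrigues(np.array(s["tcp_rot"]))[0].round(4))
S=manip.read_camera("side")
cv2.imwrite("pics/d14.png",cv2.resize(S["frame"][160:230,200:270],(500,500),interpolation=cv2.INTER_CUBIC))
E
```

```text
time: 26.48
tcp_pos: [0.5404, 0.0072, 0.0941]
tcp_rot: [3.135, -0.178, 0.003]
ft_force: [-26.7, 1.5, 56.4]
opening: 0.42
time: 26.98
tcp_pos: [0.5401, 0.0071, 0.0963]
tcp_rot: [3.135, -0.178, 0.003]
ft_force: [-9.1, 0.4, 24.7]
opening: 0.085
{'time': 26.975, 'q': [-0.1926, 0.3691, 1.7389, -0.0014, 1.0312, -0.0783], 'qvel': [0.0006, -0.001, -0.0005, -0.0003, 0.0018, -0.0003], 'joint_efforts': [-0.4959, -34.2363, -21.677, 0.181, -3.1696, -0.1001], 'tcp_pos': [0.5401, 0.0071, 0.0963], 'tcp_rot': [3.135, -0.1782, 0.0035], 'ft_force': [-9.097, 0.4287, 24.6713], 'moment': [0.1502, 1.5035, -0.1149], 'opening': 0.0848}
[[ 0.9936 -0.1133  0.0021]
 [-0.1133 -0.9936 -0.0016]
 [ 0.0023  0.0014 -1.    ]]
```

View pics/d14.png

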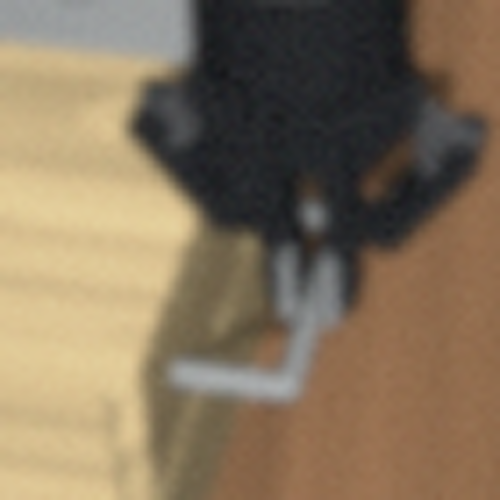

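```bash
python3 -m handwheel '[[-0.003,0,-0.001,0,0],[-0.01,0,-0.001,0,0],[-0.018,0,-0.001,0,0]]'; python3 -m handwheel '[[0,0,0,0,0]]'
python3 - <<'E'
from h import *
S=manip.read_camera("side")
cv2.imwrite("pics/d15.png",cv2.resize(S["frame"][130:250,170:290],(500,500),interpolation=cv2.INTER_CUBIC))
E
```

```text
time: 27.4
tcp_pos: [0.522, 0.0094, 0.0967]
tcp_rot: [3.135, -0.179, 0.003]
ft_force: [3.1, 1.7, -1.8]
opening: 0.086
time: 27.52
tcp_pos: [0.5207, 0.0096, 0.0966]
tcp_rot: [3.136, -0.178, 0.0]
ft_force: [-1.9, 0.5, 5.5]
opening: 0.084
```

View pics/d15.png

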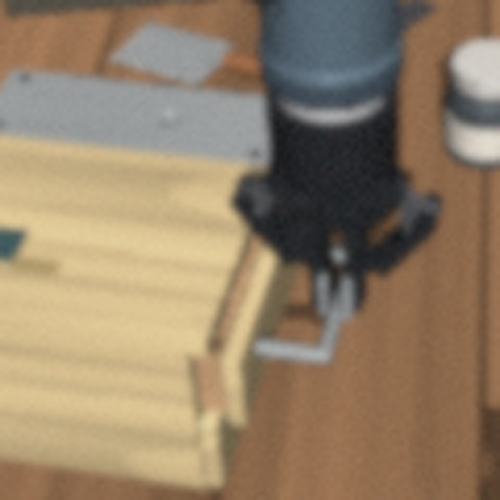

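```bash
python3 -m handwheel '[[-0.01,0,0,0,0],[-0.025,0,0,0,0],[-0.04,0,0,0,0],[-0.055,0,0,0,0],[-0.065,0,0,0,0],[-0.07,0,0,0,0],[-0.072,0,0,0,0]]'; python3 -m handwheel '[[-0.002,0,0,0,0],[-0.004,0,0,0,0],[-0.004,0,0,0,0]]'
```

```text
time: 28.45
tcp_pos: [0.4482, 0.0184, 0.0966]
tcp_rot: [-3.136, 0.179, 0.0]
ft_force: [3.2, 5.5, 0.1]
opening: 0.086
time: 28.82
tcp_pos: [0.4457, 0.0188, 0.0967]
tcp_rot: [-3.136, 0.179, -0.006]
ft_force: [8.4, 3.4, -5.8]
opening: 0.084
```

```bash
python3 -m handwheel '[[-0.002,0,0,0,0],[-0.004,0,0,0,0],[-0.004,0,0,0,0]]'
python3 - <<'E'
from h import *
S=manip.read_camera("side")
cv2.imwrite("pics/d16.png",cv2.resize(S["frame"][130:250,170:290],(500,500),interpolation=cv2.INTER_CUBIC))
E
```

```text
time: 29.2
tcp_pos: [0.4456, 0.0187, 0.0969]
tcp_rot: [3.136, -0.181, 0.019]
ft_force: [16.6, 3.9, -13.8]
opening: 0.081
```

View pics/d16.png

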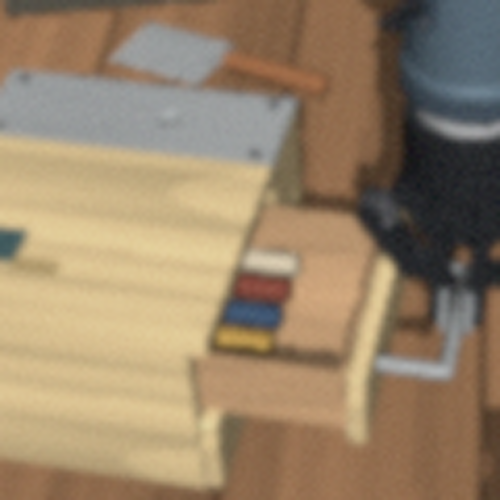

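```bash
python3 -m handwheel '[[0,0,0,0,0.15],[-0.001,0,0,0,0.25],[-0.001,0,0,0,0.25],[-0.001,0,-0.015,0,0.25],[-0.001,0,-0.04,0,0.25],[-0.001,0,-0.08,0,0.25],[-0.001,0,-0.13,0,0.25],[-0.001,0,-0.15,0,0.25]]'
python3 - <<'E'
from h import *
T=manip.read_camera("top");S=manip.read_camera("side")
cv2.imwrite("pics/e_side.png",S["frame"]);cv2.imwrite("pics/e_top.png",T["frame"])
st()
E
```

```text
time: 30.25
tcp_pos: [0.4433, 0.0186, 0.2498]
tcp_rot: [3.135, -0.181, 0.025]
ft_force: [1.1, 0.2, 0.3]
opening: 0.25
{'time': 30.35, 'q': [-0.2114, 0.0405, 1.7517, 0.0015, 1.3324, -0.0966], 'qvel': [-0.0018, 0.0342, 0.0653, 0.0022, -0.0435, 0.0001], 'joint_efforts': [0.0819, -32.3791, -29.7872, 0.0084, 0.3824, 0.0], 'tcp_pos': [0.4437, 0.0186, 0.2493], 'tcp_rot': [3.1351, -0.1807, 0.0267], 'ft_force': [0.2742, 0.5246, -0.3223], 'moment': [0.0222, 0.0104, -0.0209], 'opening': 0.2499}
```

View pics/e_side.png

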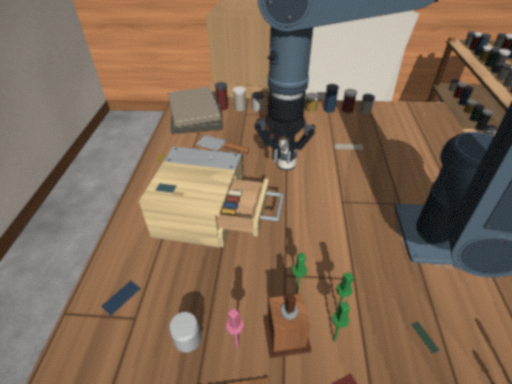

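View pics/e_top.png

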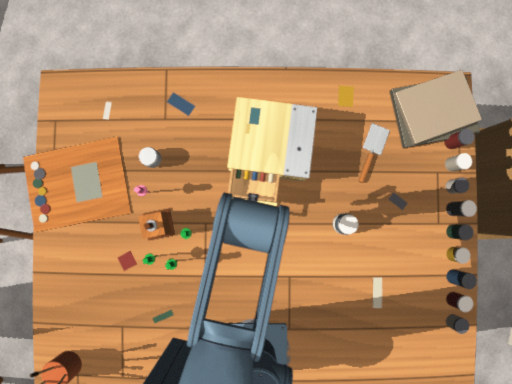

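```bash
python3 - <<'E'
from h import *
S=manip.read_camera("side")
b=S["frame"][180:230,240:290]
cv2.imwrite("pics/e2.png",cv2.resize(b,(500,500),interpolation=cv2.INTER_CUBIC))
u=np.array([-.9936,.1133,0])
for P in ([.5322,-.0363,.102],[.541,.0542,.102]):print([((proj(S,np.array(P)+u*d)-[240,180]+.5)*10).round().tolist() for d in (.090,.095)])
E
```

```text
[[407.0, 141.0], [425.0, 144.0]]
[[364.0, 386.0], [384.0, 389.0]]
```

View pics/e2.png

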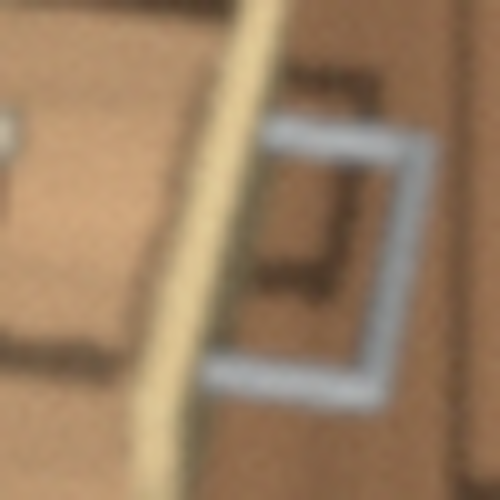

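```bash
python3 -c "
from station import manip
print(manip.job_done(), manip.get_state()['time'])"
```

```text
the job is handed in; nothing more can be done
the job is handed in; nothing more can be done
```

The latch is released, the rod is back in its stand, and the drawer is fully out and let go. One contact along the way may still count against the job. I handed it in at about 30 s of the 64 s allowed.

- **Latch:** I felt the touch at about 6–7 N roughly 45 mm below the hole's mouth, then the snap. I pressed the stop to about 10.5 N, then about 12.5 N vertically (nearly 13.5 N with the side load). That is slightly over the 8–12 N asked but well under 18 N. The drawer then slid out freely, so the latch had released.
- **Rod:** It came down with no side force until the flange met the block at the same height it was picked up from (7.5 N). Pictures after letting go show it standing home.
- **Drawer:** I pulled it until the stop pushed back. The last picture puts the handle bar about 94–95 mm out, with the gripper clear above it.
- **Other objects:** The jar, tin, palette knife and the green and pink rods look unmoved.

**What went wrong:** while lowering onto the drawer handle, the open gripper pressed down on something, probably the cabinet's edge or drawer front. The wrist force read about 56 N upward plus 27 N sideways. That is under the 120 N wrist limit. If the gripper's body was what touched, it exceeded the 40 N limit, and I could not tell which part touched. It read about 25 N after the fingers closed and was gone once I began to pull.

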